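# Bring a test station up by its push-buttons

### The arm

A 7-joint arm with a two-finger parallel gripper is mounted at the origin on a cart in front of the work surface, level with it; the furniture and walls round the work are solid. World frame = base frame: x ahead of the robot, y to its left, z up, the work surface at z = 0. Lengths are in m, angles in rad, forces in N, time in s.
With the tool pointing down it reaches from about 0.4 to 0.85 m from the base axis. Payload 10.4 kg.
Tool frame: the origin (TCP) lies midway between the tips of the shut fingers; the grasp point (between the pads) lies 19 mm behind it; z points along the fingers, y is the line along which they close (so a half turn about z gives the same grasp; the last joint's range is limited). The gripper opens to 85 mm and grips with 20 to 120 N. Pads are 22 mm wide; open, the fingers measure 114 mm over their backs; the gripper's body (76 mm by 85 mm) begins 54 mm behind the grasp point. The pads swing forward as they close: fully open they stand 13 mm farther back than shut.
Start: joints at [1.134, 0.332, -0.065, 1.46, 0.022, 1.35, -0.088], TCP at [0.251, -0.572, 0.231] pointing down, gripper open.
Joint ranges: [-2.6, 2.6], [-0.5, 2.12], [-1.47, 1.34], [0.16, 2.42], [-1.27, 4.41], [0.06, 2.06], [-2.6, 2.6]. Speed limits (rad/s): [2.22, 2.22, 2.79, 2.79, 3.14, 3.14, 3.14].

### API

Orientations are given as a unit quaternion [x, y, z, w].
In Python, from workcell import get_obs, camera, camera_params, hand_in gives the robot as it stands.
- The arm moves only by the tool carry_out, never from a script. Its argument "commands" is a list that holds one entry, the list of rows, each a list of 6 numbers: the shift along the tool's x, y, z in units of 40 mm (1.0 is 40 mm), then the turn, a rotation vector about the tool's x, y, z in units of 6 degrees (1.0 is 6 degrees). In form: [[[x, y, z, ax, ay, az], ...]]. A call has 1 to 20 rows; each row shifts and turns the commanded pose from where the row before left it, along the tool's axes as they then stand; what a row does not reach is not made up. A row lasts 1/12 s, in which the tool goes at most 41.7 mm and 7.16 degrees, less where a joint would pass 70% of its speed; a pose out of reach is approached as far as the arm can. A call is refused whole if a number of a shift passes 1 or a number of a turn 1, either way. A call with a gripper value outside its range is refused whole. "hand" is the closure, from -1 (fully open) to 1 (shut), set as the call begins (left out, the last holds). The fingers move at their own pace and stop on an object; "force" is the grip in N (left out, the last holds). Time passes only in rows, so rows that do not move let the fingers close. It gives the time, the measured TCP pose, the force, the opening and the grip force at its end, in the units of the state.
- get_obs(): the state, without advancing time (a new reading comes with each control period).
- camera(name): name is "scene" or "side" or "wrist"; returns the picture (420x560x3 uint8, red, green, blue); there is no depth.
- camera_params(name): a dict with "mtx" (3x3 intrinsics, pixels), "R" (3x3) and "t" (3): a world point X has camera coordinates R X + t. Camera axes: x right, y down, z forward; pixel columns grow to the right and rows downward; lengths in m; the calibration is good to about 2 mm. A picture is of the moment at which its call begins: read the wrist's pose just before it. camera_params takes no time and is no camera call; for the wrist camera it gives the pose at the moment of the call.
- hand_in(): hands the job in; it is judged then, once.
The state is a dict: "clock": time; "joint_pos": joint angles; "joint_velocities": joint speeds; "tau": joint torques, N m; "position": TCP position; "ee_rot": TCP orientation; "ft_force": force on the tool from outside, world axes, zero at the start; "torque": the same for the moment, N m; "grip_width": opening from 0.0 (shut) to 1.0 (fully open); "grasp_force": force on a finger pad.
Only numpy, scipy, OpenCV 4.12 (cv2) and the standard library are available. Lean on these libraries where they do the work, as an engineer would, in place of code of your own. Each camera call takes 0.05 s, during which the arm holds its last target. There are 200 camera calls.

### The job

Switch the test station on in its proper sequence: with the fingertips, press the yellow button first, then the blue one, then the green one, each gently and fully home, so that it stays in. Leave the red button out. Nothing is to be gripped, lifted or pushed out of its place, neither the button boxes nor the things lying around them; finish clear of everything.

Things in the scene. Friction and masses are not known exactly. Their poses are not given: they have to be found in the camera images.
- yellow_box: grey desk push-button box with a yellow button, 66 x 66 mm and 50 mm high, 0.35 to 0.7 kg, standing loose on rubber feet; origin at the centre of its underside, z up, the button on its z axis
- yellow_top (a point): centre of the flat top of the yellow button, a cap 30 mm across; it stands 68 mm above the bench while out, 61 mm when fully in, and there still 5 mm proud of the steel ring (41 mm across, top at 56 mm) round it
- yellow_button (a joint): how far the yellow button is pushed in: 0 = out, 0.007 m = fully in against its stop; it resists with about 4 N, has no spring and stays where it is left
- blue_box: grey desk push-button box with a blue button, 66 x 66 mm and 50 mm high, 0.35 to 0.7 kg, standing loose on rubber feet; origin at the centre of its underside, z up, the button on its z axis
- blue_top (a point): centre of the flat top of the blue button, a cap 30 mm across; it stands 68 mm above the bench while out, 61 mm when fully in, and there still 5 mm proud of the steel ring (41 mm across, top at 56 mm) round it
- blue_button (a joint): how far the blue button is pushed in: 0 = out, 0.007 m = fully in against its stop; it resists with about 4 N, has no spring and stays where it is left
- green_box: grey desk push-button box with a green button, 66 x 66 mm and 50 mm high, 0.35 to 0.7 kg, standing loose on rubber feet; origin at the centre of its underside, z up, the button on its z axis
- green_top (a point): centre of the flat top of the green button, a cap 30 mm across; it stands 68 mm above the bench while out, 61 mm when fully in, and there still 5 mm proud of the steel ring (41 mm across, top at 56 mm) round it
- green_button (a joint): how far the green button is pushed in: 0 = out, 0.007 m = fully in against its stop; it resists with about 4 N, has no spring and stays where it is left
- red_box: grey desk push-button box with a red button, 66 x 66 mm and 50 mm high, 0.35 to 0.7 kg, standing loose on rubber feet; origin at the centre of its underside, z up, the button on its z axis
- red_top (a point): centre of the flat top of the red button, a cap 30 mm across; it stands 68 mm above the bench while out, 61 mm when fully in, and there still 5 mm proud of the steel ring (41 mm across, top at 56 mm) round it
- red_button (a joint): how far the red button is pushed in: 0 = out, 0.007 m = fully in against its stop; it resists with about 4 N, has no spring and stays where it is left
- qc_stamp: wooden hand stamp with a knob, 19x33x58 mm, standing; loose bystander; origin at the centre of its underside
- ink_pad: flat ink pad, grey lid on a blue base, 47x69x14 mm; loose bystander; origin at the centre of its underside
- timer: small white bench timer, 50x62x18 mm; loose bystander; origin at the centre of its underside
- marker_black: white marker pen with a black cap, lying, 135 mm long, 13 mm thick; loose bystander; origin at the centre of its underside
- tape_roll: roll of clear tape lying flat, 96 mm across, 24 mm high; loose bystander; origin at the centre of its underside
- tweezers: black tweezers lying flat, 124 mm long, 12 mm wide; loose bystander; origin at the centre of its underside
- test_fixture: white test fixture fixed on the bench among the boxes, about 0.34 x 0.32 m in plan with a side flap, its table 70 to 76 mm above the bench and small fittings on it up to about 130 mm; origin near its middle, at bench height; only an obstacle. Behind it, from about 0.24 m beyond this origin (+x), stands a stack of instruments 0.43 m high: keep the arm clear of it

How it is judged:
By the outcome, as a careful person would: the job done as asked, in the order asked, and still so for the second after the job is handed in, with the robot touching nothing.
It also fails if it takes over 64 s, if anything falls off the work surface, if the arm or the gripper's body presses on something with over 40 N, if the wrist force passes 120 N, or if a joint passes its speed limit or range.

## Working session

There is one attempt and no reset: what is moved stays moved. The work goes in short steps, Python scripts to look and compute and a tool call to move; the robot and the scene stay as the last step left them, time stands still between calls to the robot, and variables do not carry over. Pictures are saved under pics/ and viewed, at most 10 in all, crops included, and the job is handed in when it is done.

Besides the shell and the picture viewer there is one more tool, called after "Call:" as a command line: name --argument value ..., lists and objects as JSON in quotes. carry_out: Moves the arm, as the interface text tells. Its arguments: {"type":"object","properties":{"commands":{"type":"array"},"hand":{"type":"number"},"force":{"type":"number"}},"required":["commands"]}

```bash
mkdir -p pics; python3 - <<'E'
from workcell import get_obs,camera,camera_params
import cv2
print(get_obs())
for n in ("scene","side"):
    cv2.imwrite(f"pics/{n}0.png",cv2.cvtColor(cv2.resize(camera(n),(800,600),interpolation=cv2.INTER_CUBIC),cv2.COLOR_RGB2BGR)); print(n,camera_params(n))
E
```

```text
{'clock': 0.0, 'joint_pos': array([ 1.1344274 ,  0.33286303, -0.06469429,  1.46092845,  0.02156884,
        1.34989831, -0.08849834]), 'joint_velocities': array([-0.00013924,  0.00042332,  0.00042591, -0.00104525,  0.00068036,
       -0.00010653, -0.00191717]), 'tau': array([-3.69360678e-04, -6.25437212e+01,  4.90596215e-02, -3.91620004e+01,
        1.61235826e-02,  9.74553754e-03,  4.51306107e-05]), 'position': array([ 0.25114231, -0.57191779,  0.23052757]), 'ee_rot': array([ 9.78674350e-01,  2.05416709e-01, -1.61907742e-04, -6.82691918e-04]), 'ft_force': array([-0.35510843,  0.31459205, -0.32326002]), 'torque': array([ 0.00683441, -0.01166935,  0.01791817]), 'grasp_force': 0.0, 'grip_width': 0.9969670240034535}
scene {'mtx': array([[472.61436172,   0.        , 279.54075093],
       [  0.        , 472.61436172, 216.36715085],
       [  0.        ,   0.        ,   1.        ]]), 'R': array([[ 6.60193116e-01, -7.51095895e-01, -7.94967659e-05],
       [-5.05520060e-01, -4.44260268e-01, -7.39650109e-01],
       [ 5.55512843e-01,  4.88352097e-01, -6.72991612e-01]]), 't': array([-0.36105908,  0.30498691,  1.26084961])}
side {'mtx': array([[422.54737948,   0.        , 280.87727111],
       [  0.        , 422.54737948, 210.96518406],
       [  0.        ,   0.        ,   1.        ]]), 'R': array([[-0.99833947,  0.0544508 , -0.01879915],
       [ 0.04831439,  0.61377172, -0.78800381],
       [-0.03136905, -0.78760357, -0.61538329]]), 't': array([0.51821424, 0.02790639, 1.39874177])}
```

View pics/scene0.png

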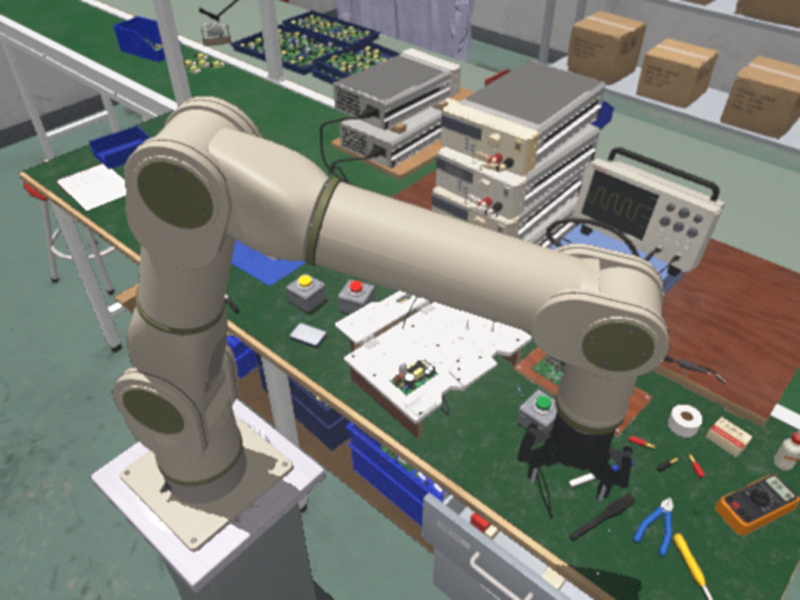

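View pics/side0.png

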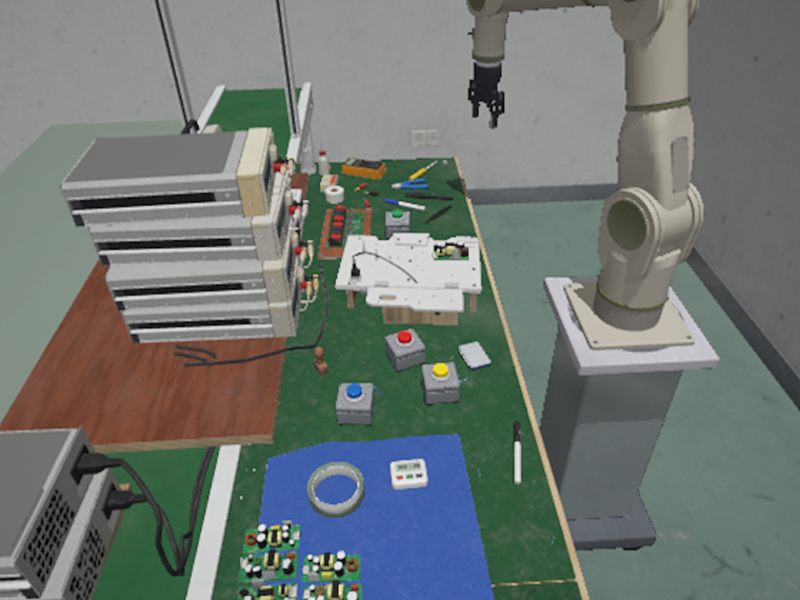

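The scene picture shows the yellow cap near (305,281), red near (356,286) and green near (543,402). Blue is hidden there by the arm. In the side picture yellow is near (440,370), red (404,337), blue (354,391) and green (398,214). Next I locate the caps by colour and intersect the rays with z=0.068.

```bash
cat > h.py <<'E'
import numpy as np,cv2
from workcell import get_obs,camera,camera_params
from scipy.spatial.transform import Rotation as Ro
def plane(n,uv,z,P=None):
    P=P or camera_params(n); d=P["R"].T@np.linalg.solve(P["mtx"],[*uv,1]); c=-P["R"].T@P["t"]
    return c+d*(z-c[2])/d[2]
def blob(im,uv,r=9):
    "centroid of saturated pixels of the seed's hue in a window round uv"
    u,v=map(int,uv); h=cv2.cvtColor(im,cv2.COLOR_RGB2HSV).astype(int)
    hue=h[v,u,0]; w=h[v-r:v+r+1,u-r:u+r+1]
    m=(abs((w[...,0]-hue+90)%180-90)<10)&(w[...,1]>120)&(w[...,2]>70)
    y,x=np.nonzero(m); return (x.mean()+u-r,y.mean()+v-r),m.sum(),(x.min()+u-r,x.max()+u-r,y.min()+v-r,y.max()+v-r)
E
python3 - <<'E'
from h import *
for n,d in (("scene",dict(y=(305,281),r=(356,286),g=(543,401))),("side",dict(y=(440,370),r=(404,337),b=(354,391),g=(398,214)))):
    im=camera(n)
    for k,p in d.items():
        c,s,bb=blob(im,np.array(p)*.7,11); print(n,k,np.round(c,1),s,bb,plane(n,c,.066).round(4))
for k,p in dict(fixTableL=(340,285),fixR=(482,285),fixfarL=(352,240),fixFR=(478,237),flapL=(367,300),flapR=(462,305),stamp=(320,350)).items(): print(k,plane("side",np.array(p)*.7,.073).round(3))
E
```

```text
scene y [213.1 196. ] 58 (np.int64(209), np.int64(217), np.int64(193), np.int64(199)) [0.454  0.2128 0.066 ]
scene r [248.7 199.7] 56 (np.int64(245), np.int64(253), np.int64(196), np.int64(203)) [0.5185 0.1103 0.066 ]
scene g [380.1 281.3] 68 (np.int64(376), np.int64(384), np.int64(277), np.int64(285)) [ 0.5075 -0.4032  0.066 ]
side y [308.  258.5] 84 (np.int64(303), np.int64(313), np.int64(254), np.int64(263)) [0.4545 0.2184 0.066 ]
side r [282.8 235.3] 71 (np.int64(278), np.int64(287), np.int64(231), np.int64(239)) [0.5185 0.116  0.066 ]
side b [247.6 273. ] 89 (np.int64(243), np.int64(252), np.int64(268), np.int64(278)) [0.6215 0.2614 0.066 ]
side g [278.2 147.6] 40 (np.int64(274), np.int64(286), np.int64(140), np.int64(151)) [ 0.506 -0.407  0.066]
fixTableL [ 0.655 -0.064  0.073]
fixR [ 0.332 -0.039  0.073]
fixfarL [ 0.629 -0.256  0.073]
fixFR [ 0.309 -0.243  0.073]
flapL [ 0.594 -0.003  0.073]
flapR [0.387 0.031 0.073]
stamp [0.689 0.153 0.073]
```

Call:
carry_out --commands '[[[0.4,-0.3,-0.1,0,0,0],[0.7,-0.55,-0.1,0,0,0],[0.73,-0.56,-0.1,0,0,0],[0.73,-0.56,0,0,0,0],[0.73,-0.56,0,0,0,0],[0.73,-0.56,0,0,0,0],[0.73,-0.56,0,0,0,0],[0.73,-0.56,0,0,0,0],[0.73,-0.56,0,0,0,0],[0.73,-0.56,0,0,0,0],[0.6,-0.6,0,0,0,0],[0.44,-0.8,0,0,0,0],[0.44,-0.8,0,0,0,0],[0.44,-0.8,0,0,0,0]]]' --hand 1

```text
clock: 1.37
position: [0.4417, -0.1229, 0.2432]
ee_rot: [0.979, 0.205, -0.0, 0.0]
ft_force: [0.6, -0.4, -0.2]
grip_width: 0.006
grasp_force: 0.0
```

Call:
carry_out --commands '[[[0.38,-0.8,0,0,0,0],[0.38,-0.8,0,0,0,0],[0.38,-0.8,0,0,0,0],[0.38,-0.8,0,0,0,0],[0.38,-0.8,0,0,0,0],[0.38,-0.8,0,0,0,0],[0.38,-0.8,0,0,0,0],[0.38,-0.8,0,0,0,0],[0.25,-0.5,0,0,0,0],[0,0,0,0,0,0],[0,0,0,0,0,0]]]'

```text
clock: 2.28
position: [0.451, 0.1821, 0.2431]
ee_rot: [0.978, 0.207, -0.0, -0.0]
ft_force: [0.9, -1.0, 0.2]
grip_width: -0.002
grasp_force: 0.0
```

```bash
python3 - <<'E'
from h import *
o=get_obs();print(o["position"],o["ee_rot"],o["joint_pos"].round(2))
P=camera_params("wrist");im=camera("wrist");print(P)
for k,p in dict(y=(.454,.216,.068),b=(.6215,.259,.068),r=(.5185,.113,.068),tcp=o["position"]).items():
    q=P["mtx"]@(P["R"]@np.array(p)+P["t"]);print(k,q[:2]/q[2])
cv2.imwrite("pics/w1.png",cv2.cvtColor(im,cv2.COLOR_RGB2BGR))
E
```

```text
[0.45096627 0.18210946 0.24312762] [ 9.78376185e-01  2.06833169e-01 -2.09016951e-04 -1.91809970e-04] [ 0.31  0.08 -0.81  1.76  0.06  1.33 -1.67]
{'mtx': array([[358.09750178,   0.        , 279.40733185],
       [  0.        , 358.09750178, 214.5733031 ],
       [  0.        ,   0.        ,   1.        ]]), 'R': array([[ 4.05247668e-01, -9.14206935e-01, -8.73448338e-05],
       [-8.74496125e-01, -3.87672595e-01,  2.91490112e-01],
       [-2.66516143e-01, -1.18049305e-01, -9.56573838e-01]]), 't': array([-0.01550974,  0.42428438,  0.53306228])}
y [247.10584015 173.75049081]
b [278.83573682 -48.66434533]
r [382.71091912 154.46077613]
tcp [281.06770347 282.64252709]
```

View pics/w1.png

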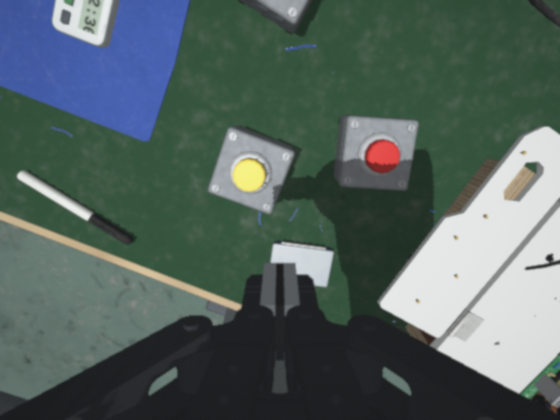

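The wrist picture shows the yellow cap at about (248,175) and the red one at (383,156), which matches the estimate. The shut fingertips are near (281,270). I refine the yellow position and compute the descent.

```bash
cat >> h.py <<'E'
def d(target):
    o=get_obs(); R=Ro.from_quat(o["ee_rot"]); print("tool units",(R.inv().apply(np.array(target)-o["position"])/.04).round(3),"F",o["ft_force"].round(1))
E
python3 - <<'E'
from h import *
P=camera_params("wrist");im=camera("wrist")
c,s,bb=blob(im,(248,175),26);print(c,s,bb);t=plane("wrist",c,.068,P);print(t);d((*t[:2],.068))
E
```

```text
(np.float64(249.1255319148936), np.float64(176.1212765957447)) 470 (np.int64(232), np.int64(262), np.int64(159), np.int64(190))
[0.45314396 0.2119947  0.068     ]
tool units [ 0.363 -0.719  4.376] F [-0.  -0.1 -0.8]
```

Call:
carry_out --commands '[[[0.2,-0.37,0.3,0,0,0],[0.19,-0.37,0.6,0,0,0],[0,0,0.8,0,0,0],[0,0,0.8,0,0,0],[0,0,0.7,0,0,0],[0,0,0.5,0,0,0],[0,0,0.3,0,0,0],[0,0,0.15,0,0,0],[0,0,0,0,0,0],[0,0,0,0,0,0],[0,0,0,0,0,0]]]'

```text
clock: 3.3
position: [0.4547, 0.2145, 0.0786]
ee_rot: [0.979, 0.205, 0.001, 0.0]
ft_force: [0.3, 0.3, -0.4]
grip_width: -0.004
grasp_force: 0.0
```

```bash
python3 - <<'E'
from h import *
P=camera_params("wrist");im=camera("wrist");print(get_obs()["position"],get_obs()["ft_force"])
cv2.imwrite("pics/w2.png",cv2.cvtColor(im,cv2.COLOR_RGB2BGR))
E
```

```text
[0.4546266  0.21451667 0.07857206] [-0.14103606 -0.26964441 -0.21624291]
```

View pics/w2.png

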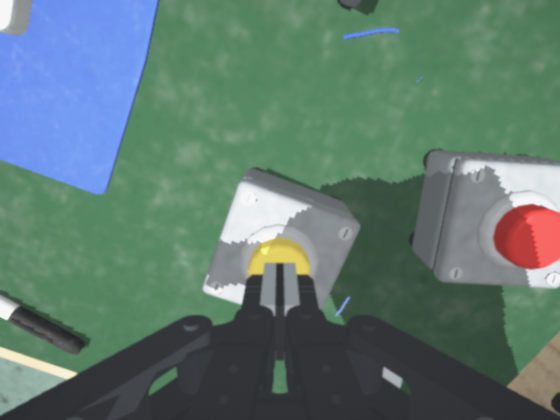

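The fingertips stand centred over the yellow cap, which is at about (279,265) and partly hidden by them. I press slowly.

Call:
carry_out --commands '[[[0,0,0.1,0,0,0],[0,0,0.1,0,0,0],[0,0,0.05,0,0,0],[0,0,0.05,0,0,0],[0,0,0.05,0,0,0],[0,0,0.03,0,0,0],[0,0,0,0,0,0]]]'

```text
clock: 3.93
position: [0.4538, 0.2143, 0.0619]
ee_rot: [0.979, 0.205, -0.0, 0.0]
ft_force: [0.1, -0.1, 0.4]
grip_width: 0.002
grasp_force: 0.3
```

Call:
carry_out --commands '[[[0,0,0.025,0,0,0],[0,0,0,0,0,0]]]'

```text
clock: 4.1
position: [0.4538, 0.2143, 0.0612]
ee_rot: [0.979, 0.205, 0.0, 0.0]
ft_force: [1.3, -0.5, 2.1]
grip_width: 0.001
grasp_force: 1.5
```

Call:
carry_out --commands '[[[0,0,0.025,0,0,0],[0,0,0,0,0,0]]]'

```text
clock: 4.27
position: [0.4539, 0.2144, 0.061]
ee_rot: [0.979, 0.205, 0.0, 0.0]
ft_force: [-4.5, -3.3, 15.7]
grip_width: -0.0
grasp_force: 7.9
```

The stop was reached at z=0.061 with 15.7 N. I lift straight up, then go towards blue.

Call:
carry_out --commands '[[[0,0,-0.1,0,0,0],[0,0,-0.3,0,0,0],[0,0,-0.6,0,0,0],[0,0,-0.8,0,0,0],[0,0,-0.8,0,0,0],[0.2,0,-0.5,0,0,0],[0.6,0.1,-0.3,0,0,0],[0.8,0.15,-0.1,0,0,0],[0.8,0.15,0,0,0,0],[0.6,0.15,0,0,0,0],[0.2,0.1,0,0,0,0],[0,0,0,0,0,0],[0,0,0,0,0,0]]]'

```text
clock: 5.35
position: [0.5806, 0.2423, 0.2001]
ee_rot: [0.979, 0.206, -0.001, -0.0]
ft_force: [-1.1, 0.1, -0.4]
grip_width: 0.002
grasp_force: 0.0
```

```bash
python3 - <<'E'
from h import *
P=camera_params("wrist");im=camera("wrist");o=get_obs();print(o["position"],o["ft_force"])
q=P["mtx"]@(P["R"]@np.array((.6215,.259,.068))+P["t"]);q=q[:2]/q[2];print(q)
c,s,bb=blob(im,q,32);print(c,s,bb)
t=plane("wrist",((bb[0]+bb[1])/2,(bb[2]+bb[3])/2),.068,P);print(t,plane("wrist",c,.068,P));d((*t[:2],.068))
cv2.imwrite("pics/w3.png",cv2.cvtColor(im,cv2.COLOR_RGB2BGR))
s=camera("side");cv2.imwrite("pics/s3.png",cv2.cvtColor(cv2.resize(s[200:300,220:350],None,fx=6,fy=6,interpolation=cv2.INTER_CUBIC),cv2.COLOR_RGB2BGR))
E
```

```text
[0.58024329 0.24232161 0.20033344] [-0.51828216 -0.39056939  0.45037224]
[281.99546732 148.00520392]
(np.float64(284.09000000000003), np.float64(150.043)) 1000 (np.int64(265), np.int64(301), np.int64(131), np.int64(168))
[0.62077897 0.25784434 0.068     ] [0.62073921 0.25691855 0.068     ]
tool units [1.085 0.054 3.308] F [-0.5 -0.4  0.5]
```

View pics/w3.png

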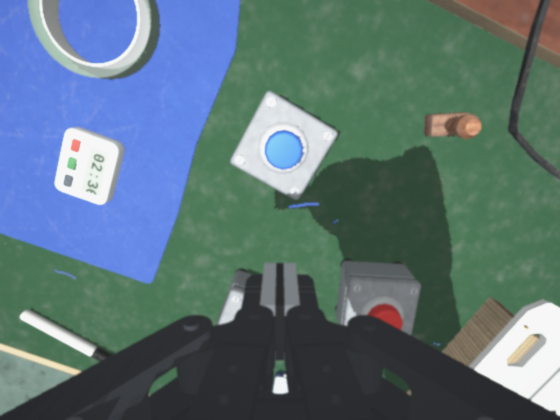

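View pics/s3.png

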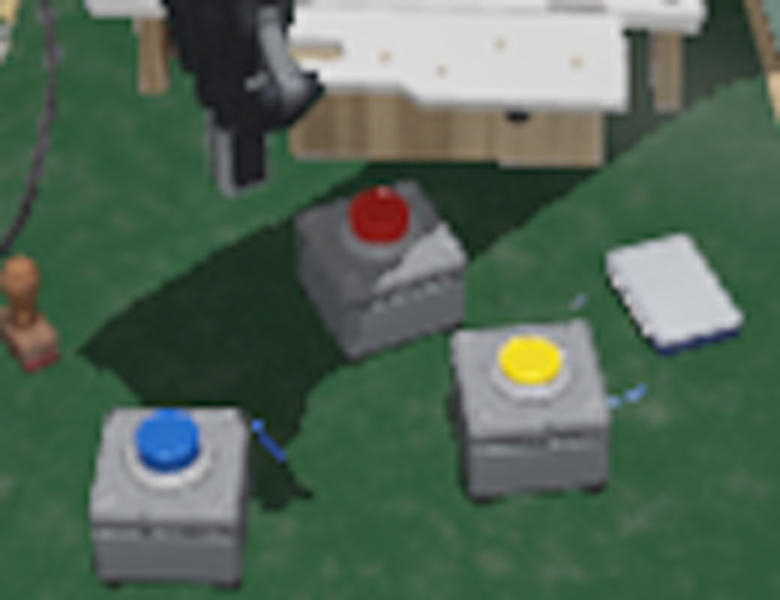

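The side crop shows the yellow cap lower than the others, so it is in, and its box has not moved. The wrist picture shows blue at (283,150). I descend over blue and press.

Call:
carry_out --commands '[[[0.3,0.02,0.3,0,0,0],[0.5,0.03,0.6,0,0,0],[0.3,0,0.7,0,0,0],[0,0,0.7,0,0,0],[0,0,0.4,0,0,0],[0,0,0.25,0,0,0],[0,0,0.1,0,0,0],[0,0,0,0,0,0],[0,0,0,0,0,0]]]'

```text
clock: 6.2
position: [0.6228, 0.2581, 0.0797]
ee_rot: [0.979, 0.205, 0.001, -0.0]
ft_force: [0.1, 0.3, 0.5]
grip_width: -0.001
grasp_force: 0.0
```

```bash
python3 - <<'E'
from h import *
d((.6208,.2578,.061))
E
```

```text
tool units [-0.05  -0.014  0.467] F [0.1 0.3 0.5]
```

Call:
carry_out --commands '[[[-0.03,0,0.1,0,0,0],[0,0,0.1,0,0,0],[0,0,0.06,0,0,0],[0,0,0.05,0,0,0],[0,0,0.05,0,0,0],[0,0,0.05,0,0,0],[0,0,0.04,0,0,0],[0,0,0,0,0,0]]]'

```text
clock: 6.87
position: [0.6216, 0.2574, 0.0611]
ee_rot: [0.979, 0.205, 0.0, 0.0]
ft_force: [-4.2, -2.7, 12.4]
grip_width: -0.003
grasp_force: 5.8
```

Call:
carry_out --commands '[[[0,0,0.025,0,0,0],[0,0,0,0,0,0]]]'

```text
clock: 7.03
position: [0.6217, 0.2574, 0.0611]
ee_rot: [0.979, 0.205, 0.0, 0.0]
ft_force: [-7.2, -4.6, 19.0]
grip_width: -0.001
grasp_force: 9.3
```

Blue is home at 0.0611 with 19 N. I lift straight up, then cross over the fixture at a safe height to green.

Call:
carry_out --commands '[[[0,0,-0.1,0,0,0],[0,0,-0.3,0,0,0],[0,0,-0.6,0,0,0],[0,0,-0.8,0,0,0],[0,0,-0.9,0,0,0],[0,0,-0.9,0,0,0],[-0.3,0.1,-0.7,0,0,0],[-0.6,0.2,-0.3,0,0,0],[-0.8,0.25,0,0,0,0],[-0.8,0.25,0,0,0,0],[-0.7,0.3,0,0,0,0],[-0.55,0.6,0,0,0,0],[-0.44,0.8,0,0,0,0],[-0.44,0.8,0,0,0,0]]]'

```text
clock: 8.2
position: [0.504, 0.0612, 0.2438]
ee_rot: [0.979, 0.206, 0.001, 0.0]
ft_force: [1.0, -0.1, 0.1]
grip_width: 0.001
grasp_force: 0.0
```

```bash
python3 - <<'E'
from h import *
d((.465,-.415,.21)); d((.48,.1,.24))
E
```

```text
tool units [-5.699 10.498  0.851] F [ 1.  -0.1  0.1]
tool units [-0.159 -1.13   0.094] F [ 1.  -0.1  0.1]
```

Call:
carry_out --commands '[[[-0.45,0.82,0,0,0,0],[-0.45,0.82,0,0,0,0],[-0.45,0.82,0,0,0,0],[-0.45,0.82,0,0,0,0],[-0.45,0.82,0,0,0,0],[-0.45,0.82,0,0,0,0],[-0.45,0.82,0,0,0,0],[-0.45,0.82,0,0,0,0],[-0.45,0.82,0,0,0,0],[-0.45,0.82,0,0,0,0],[-0.4,0.7,0,0,0,0],[-0.2,0.4,0,0,0,0],[0,0,0,0,0,0],[0,0,0,0,0,0]]]'

```text
clock: 9.37
position: [0.4675, -0.361, 0.243]
ee_rot: [0.979, 0.205, 0.0, -0.0]
ft_force: [-0.2, 0.6, -0.0]
grip_width: -0.0
grasp_force: 0.0
```

```bash
python3 - <<'E'
from h import *
P=camera_params("wrist");im=camera("wrist");o=get_obs();print(o["position"],o["ft_force"])
q=P["mtx"]@(P["R"]@np.array((.507,-.404,.068))+P["t"]);q=q[:2]/q[2];print(q)
c,s,bb=blob(im,q,28);print(c,s,bb)
t=plane("wrist",((bb[0]+bb[1])/2,(bb[2]+bb[3])/2),.068,P);print(t,plane("wrist",c,.068,P));d((*t[:2],.068))
cv2.imwrite("pics/w4.png",cv2.cvtColor(im,cv2.COLOR_RGB2BGR))
E
```

```text
[ 0.4680604  -0.35975235  0.24326409] [-0.26682021  0.51457961  0.27853947]
[341.92572646 171.25482057]
(np.float64(337.87225274725273), np.float64(167.87225274725276)) 728 (np.int64(323), np.int64(353), np.int64(153), np.int64(183))
[ 0.50821723 -0.39947515  0.068     ] [ 0.50827432 -0.39931958  0.068     ]
tool units [0.516 1.315 4.381] F [-0.3  0.5  0.3]
```

View pics/w4.png

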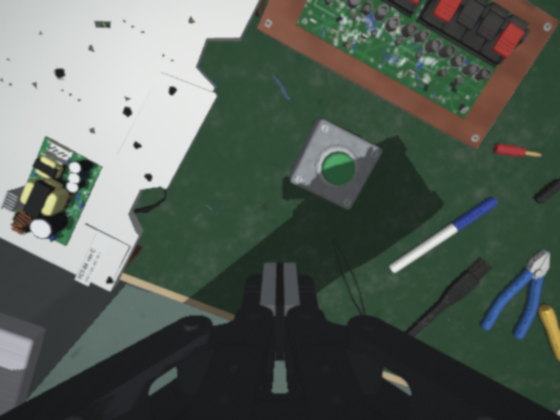

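The wrist picture shows green at (338,168), with the fixture edge well to its left. I move over it, then go down.

Call:
carry_out --commands '[[[0.15,0.4,0.1,0,0,0],[0.2,0.5,0.3,0,0,0],[0.15,0.44,0.6,0,0,0],[0,0,0.8,0,0,0],[0,0,0.8,0,0,0],[0,0,0.7,0,0,0],[0,0,0.5,0,0,0],[0,0,0.25,0,0,0],[0,0,0.1,0,0,0],[0,0,0,0,0,0],[0,0,0,0,0,0]]]'

```text
clock: 10.33
position: [0.5085, -0.4016, 0.0788]
ee_rot: [0.979, 0.206, 0.001, 0.001]
ft_force: [-0.5, 0.3, -0.6]
grip_width: -0.003
grasp_force: 0.0
```

```bash
python3 - <<'E'
from h import *
d((.508,-.401,.061))
cv2.imwrite("pics/w5.png",cv2.cvtColor(camera("wrist"),cv2.COLOR_RGB2BGR))
E
```

```text
tool units [-0.007 -0.02   0.445] F [-0.5  0.3 -0.6]
```

View pics/w5.png

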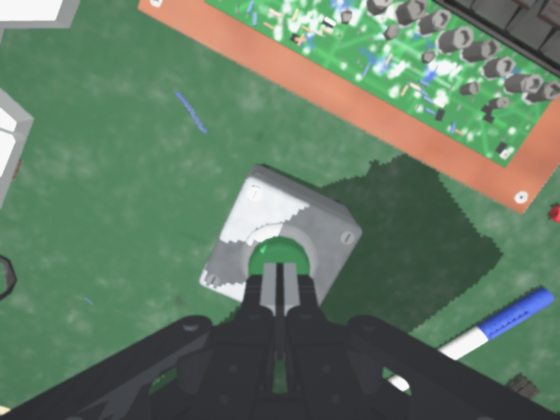

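The fingertips are centred over the green cap, at about (279,262). I press.

Call:
carry_out --commands '[[[0,0,0.1,0,0,0],[0,0,0.1,0,0,0],[0,0,0.05,0,0,0],[0,0,0.05,0,0,0],[0,0,0.05,0,0,0],[0,0,0.05,0,0,0],[0,0,0.03,0,0,0],[0,0,0,0,0,0]]]'

```text
clock: 11.05
position: [0.5078, -0.4019, 0.0611]
ee_rot: [0.979, 0.205, 0.0, 0.0]
ft_force: [-3.0, 1.7, 11.9]
grip_width: 0.002
grasp_force: 6.1
```

Call:
carry_out --commands '[[[0,0,0.025,0,0,0],[0,0,0,0,0,0]]]'

```text
clock: 11.22
position: [0.5079, -0.402, 0.061]
ee_rot: [0.979, 0.205, 0.0, 0.001]
ft_force: [-7.1, 4.6, 19.8]
grip_width: 0.001
grasp_force: 9.8
```

Call:
carry_out --commands '[[[0,0,-0.1,0,0,0],[0,0,-0.3,0,0,0],[0,0,-0.6,0,0,0],[0,0,-0.8,0,0,0],[0,0,-0.9,0,0,0],[0,0,-0.9,0,0,0],[-0.3,0.2,-0.6,0,0,0],[-0.6,0.5,-0.2,0,0,0],[-0.7,0.6,0,0,0,0],[-0.6,0.5,0,0,0,0],[-0.3,0.2,0,0,0,0],[0,0,0,0,0,0],[0,0,0,0,0,0],[0,0,0,0,0,0]]]'

```text
clock: 12.38
position: [0.4492, -0.5137, 0.235]
ee_rot: [0.979, 0.206, 0.0, -0.0]
ft_force: [0.6, 1.0, -0.5]
grip_width: -0.001
grasp_force: 0.0
```

```bash
python3 - <<'E'
from h import *
im=camera("side"); print(get_obs()["joint_velocities"].round(3))
old=cv2.resize(cv2.imread("pics/side0.png"),(560,420),interpolation=cv2.INTER_AREA)[...,::-1]
for k,p in dict(y=(440,372),r=(404,337),b=(354,392),g=(398,215)).items():
    for i in (old,im): c,s,bb=blob(i,np.array(p)*.7,11); print(k,np.round(c,1),s,[int(x) for x in bb])
b=lambda i:np.hstack([cv2.resize(i[225:305,225:335],(400,290),interpolation=cv2.INTER_CUBIC),cv2.resize(i[120:200,225:335],(400,290),interpolation=cv2.INTER_CUBIC)])
cv2.imwrite("pics/f.png",np.vstack([b(old),b(im)])[...,::-1])
E
```

```text
[-0.006 -0.001  0.    -0.002  0.004  0.     0.004]
y [308.  258.5] 82 [303, 313, 254, 263]
y [307.8 259.7] 63 [303, 312, 256, 263]
r [282.7 235.2] 71 [278, 287, 231, 239]
r [282.8 235.3] 71 [278, 287, 231, 239]
b [247.5 273. ] 88 [243, 252, 268, 278]
b [247.6 274.2] 70 [243, 252, 270, 278]
g [278.5 148.3] 38 [275, 288, 140, 161]
g [277.6 149.8] 20 [275, 281, 148, 151]
```

View pics/f.png

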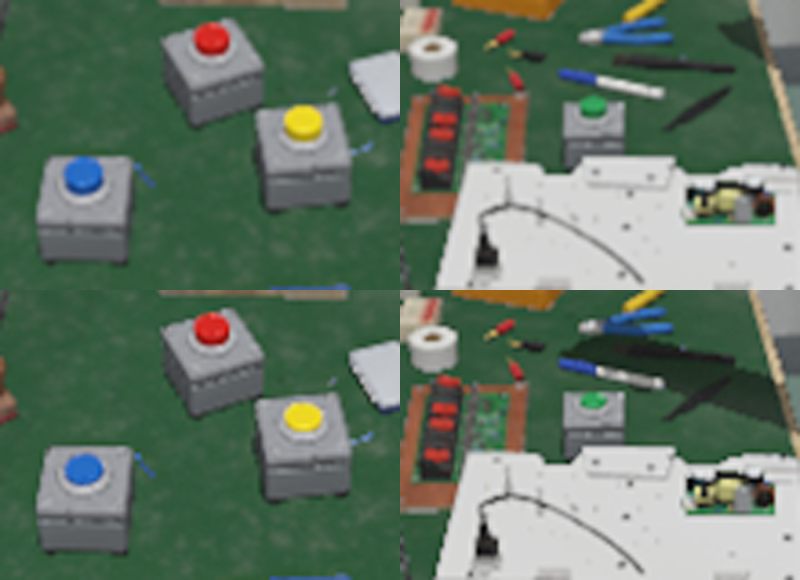

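In the before/after crops, the yellow, blue and green caps sit lower, the red cap is unchanged, and no box has moved. The arm is clear, so I hand in.

```bash
python3 -c "
from workcell import hand_in; print(hand_in())"
```

```text
the job is handed in; nothing more can be done
None
```

Yellow, blue and green were pressed fully home in that order, red was left out, nothing else was moved, and the job is handed in with the arm clear at about 12.5 s on the robot's clock.

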